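# Hold a tipper bed against the sprung stop for riveting

### The arm

A 7-joint arm with a two-finger parallel gripper is mounted at the origin on the work surface. World frame = base frame: x ahead of the robot, y to its left, z up, the work surface at z = 0. Lengths are in mm, angles in rad, forces in N, time in s.
With the tool pointing down it reaches from about 400 to 875 mm from the base axis. Payload 6.5 kg.
Tool frame: the origin (TCP) lies between the finger pads; the fingertips stand 14 mm ahead of it and the grasp point (between the pads) lies 5 mm behind it; z points along the fingers, x is the direction in which the jaws open and shut, and the axes are right-handed (so a half turn about z gives the same grasp; the last joint's range is limited). The gripper opens to 85 mm and grips with 20 to 120 N. Pads are 22 mm wide; open, the fingers measure 114 mm over their backs; the gripper's body (76 mm by 85 mm) begins 54 mm behind the grasp point. The pads swing forward as they close: fully open they stand 13 mm farther back than shut.
Start: joints at [-1.261, 0.536, -0.004, 1.538, 0.003, 1.067, -0.071], TCP at [238.555, 604.633, 245.29] pointing down, gripper open.
Joint ranges: [-2.7, 2.7], [-0.37, 2.16], [-1.27, 1.26], [0.24, 2.4], [-1.31, 4.45], [0.19, 1.91], [-2.76, 2.76]. Speed limits (rad/s): [2.39, 2.39, 3.14, 3.14, 3.14, 3.14, 3.14].

### API

Orientations are given as a rotation vector (axis times angle).
In Python, from workcell import bot, read_camera, ticket gives the robot as it stands.
- The arm moves only by the shell command python3 -m handwheel 'ROWS' [FORCE]. ROWS is JSON, a list of rows, each a list of 7 numbers: the opening, from -1 (shut) to 1 (fully open), then the shift along the tool's x, y, z in cm, then the turn, a rotation vector about the tool's x, y, z in rad. In form: [[hand, dx, dy, dz, rx, ry, rz], ...]. A call has 1 to 12 rows; each row shifts and turns the commanded pose from where the row before left it, along the tool's axes as they then stand; what a row does not reach is not made up. A row lasts 1/12 s, in which the tool goes at most 41.7 mm and 7.16 degrees, less where a joint would pass 70% of its speed; a pose out of reach is approached as far as the arm can. A call with a gripper value outside its range is refused whole. The fingers move at their own pace and stop on an object; FORCE is the grip in N (left out, the last holds). Time passes only in rows, so rows that do not move let the fingers close. It gives the time, the measured TCP pose, the force and the opening at its end, in the units of the state.
- bot.get_obs(): the state, without advancing time (a new reading comes with each control period).
- read_camera(name): name is "side" or "top" or "wrist"; returns a dict with "image" (384x512x3 uint8, red, green, blue), "camera_matrix" (3x3 intrinsics, pixels), "extrinsics" (4x4, takes a point from camera to world coordinates). Camera axes: x right, y down, z forward; pixel columns grow to the right and rows downward; lengths in mm; the calibration is good to about 2 mm. A picture is of the moment at which its call begins. There is no depth.
- ticket.sign_off(): hands the job in, once; it reports no verdict.
The state is a dict: "t": time; "joint_pos": joint angles; "qd": joint speeds; "joint_efforts": joint torques, N m; "tool_pos": TCP position; "tcp_rot": TCP orientation; "ft_force": force on the tool from outside, world axes, zero at the start; "ft_torque": the same for the moment, N m; "width": finger opening in mm.
Only numpy, scipy, OpenCV 4.12 (cv2) and the standard library are available. Lean on these libraries where they do the work, as an engineer would, in place of code of your own. Each camera call takes 0.05 s, during which the arm holds its last target.

### The job

Slide the low guard door of the fastening nest fully open, then bring the steel tipper bed into the nest, flat on the base plate, square and centred, with its high headboard against the sprung stop. Press it in until the stop's pointer tip stands between the two marks on the spring housing (never ramming the stop to the end of its travel), hold it steadily there for about three seconds as a third hand for the person riveting, and finish while still holding it pressed. Leave the door open and the other parts on the tray where they are.

Things in the scene. Friction and masses are not known exactly. Their poses are not given: they have to be found in the camera images.
- nest: The fastening nest, a fixture standing on the tray floor (4 mm above the table). Origin: middle of the doorway, at tray floor height. x points through the doorway to the sprung stop, y to the side the door opens to, z up. Dark steel base plate 8 mm thick, x = -100 to +170 mm, y = -100 to +100 mm; a door rail 24 mm wide and 8 mm high goes on to y = +240 mm.
- doorway (a point): Middle of the doorway, on the base plate's top (8 mm over the tray floor); axes as the nest's. Guide posts 52 mm high stand in the door plane (24 mm deep) at y = -78, +78 and +228 mm: doorway 144 mm wide. The space from the door to the stop is only 50 mm, so the 110 mm bed does not fit in with the door shut.
- housing (a point): Middle of the top of the grey spring housing behind the stop, 60 (x) x 80 (y) x 46 mm high, standing on the base plate at nest x = 105 to 165 mm. Two black lines across its top, at nest x = 135 and 149 mm, are the marks. Axes as the nest's.
- guard (a joint): Travel of the guard door along its track, metres along the nest's +y: 0 = shut, 0.150 = fully open. It starts shut or up to 30 mm ajar, has about 1.5 N friction and stays where it is left. Clear pane in an aluminium frame, 140 mm wide, 6 mm thick, its top 52 mm above the base plate.
- guard_handle (a point): Centre of the door's grip, a steel block standing upright on top of the door, 14 mm (along the nest's x) by 36 mm (along y), 32 mm tall, from 60 to 92 mm above the tray floor; free all round, 20 mm to the +y side of the door's middle. It moves with the door. Axes as the nest's.
- stop (a joint): How far the sprung stop is pushed in along the nest's +x, metres: 0 = free, 0.040 = end of travel. Spring force = 2 N + 400 N per metre. The flat steel pointer on the stop reaches back over the housing top; its tip is at the first mark at 0.010 (6 N) and at the second at 0.024 (11.6 N).
- stop_face (a point): Centre of the sprung stop's upright front face, which faces the doorway; steel plate 70 mm wide, from 1 to 41 mm above the base plate, 8 mm thick. When free the face is 50 mm behind the door plane (nest x = +50 mm). Moves with the stop. Axes as the nest's.
- bed_mid (a point): Centre of the loose steel tipper bed, 15 mm above its underside: open box 110 mm long (x), 52 mm wide (y), walls 3 mm, sides 30 mm high, headboard at +x 42 mm high, low tail wall at -x 16 mm; about 0.2 kg. Axes: x to the headboard, z up. Starts upright on the tray floor in one of three places beside the nest, x within 0.6 rad of world x. Can be gripped across its width from above.
- bed_head (a point): Outer face of the bed's headboard, middle of its width, 15 mm above its underside (55 mm along the bed's x from the centre).
- cab: Bystander: plastic toy truck cab 60 x 50 x 48 mm. Origin at its underside.
- tank: Bystander: plastic fuel tank, rounded block 60 x 32 x 30 mm with a cap on top, 36 mm in all. Origin at its underside.
- tyre_a: Bystander: rubber tyre lying flat in front of the nest, 48 mm across, 20 mm high. Origin at its underside.
- tyre_b: Bystander: a second such tyre, at the left of the tray.
- chassis: Bystander: dark steel ladder-shaped chassis frame 150 x 40 x 12 mm, lying at the left of the tray. Origin at its underside.
- driver: Bystander: screwdriver 170 mm long lying at the back right of the tray.
- cup: Bystander: small steel rivet bowl 60 mm across, 35 mm high, at the back left of the tray. Origin at its underside.
Things that resemble listed ones, but are neither listed nor needed, are in the scene too. Leave any red or yellow look-alike of the part that bears bed_mid alone.

How it is judged:
By the outcome, as a careful person would: the job done as asked, in the order asked, and still so for the second after the job is handed in, while the arm keeps its last pose, push and grip.
It also fails if it takes over 59 s, if anything falls off the work surface, if the arm or the gripper's body presses on something with over 40 N, if the wrist force passes 120 N, or if a joint passes its speed limit or range.

## Working session

There is one attempt and no reset: what is moved stays moved. The work goes in short steps, Python scripts to look and compute and a shell command to move; the robot and the scene stay as the last step left them, time stands still between calls to the robot, and variables do not carry over. Pictures are saved under pics/ and viewed, and the job is handed in when it is done.

```bash
mkdir -p pics; ls; python3 - <<'E'
from workcell import bot, read_camera
import cv2
print(bot.get_obs())
for n in("side","top","wrist"):
    c=read_camera(n); cv2.imwrite(f"pics/{n}0.png",c["image"][:,:,::-1]); print(n,c["camera_matrix"].tolist(),c["extrinsics"].round(4).tolist())
E
```

```text
pics
{'t': 0.0, 'joint_pos': array([-1.26117353,  0.53717247, -0.00444165,  1.53883614,  0.00262024,
        1.06731754, -0.07126124]), 'qd': array([-0.00095604, -0.00043307,  0.00153053,  0.00054394, -0.00137131,
        0.00022792, -0.00087173]), 'joint_efforts': array([-4.02909354e-04, -5.83413112e+01,  1.04865331e+00, -2.59097028e+01,
        1.24269249e-02,  9.77601274e-03,  2.31020425e-05]), 'tool_pos': array([238.37453791, 604.07289195, 244.4233871 ]), 'tcp_rot': array([ 2.59639872e+00,  1.76677252e+00, -2.10904295e-03]), 'ft_force': array([ 0.34718034, -0.40146339, -0.09333937]), 'ft_torque': array([ 0.01435892, -0.02542319, -0.0091684 ]), 'width': 85.41808064539326}
side [[451.9303518619485, 0.0, 256.9766784771181], [0.0, 451.9303518619485, 186.6343595973389], [0.0, 0.0, 1.0]] [[0.91, -0.2092, 0.358, 71.2354], [-0.4142, -0.4987, 0.7614, -891.8526], [0.0193, -0.8411, -0.5405, 797.8039], [0.0, 0.0, 0.0, 1.0]]
top [[403.957757186237, 0.0, 256.724477250909], [0.0, 403.957757186237, 194.07668200665873], [0.0, 0.0, 1.0]] [[-0.0267, -0.9905, 0.1349, 390.6561], [-0.9996, 0.0262, -0.0054, 113.8341], [0.0018, -0.135, -0.9909, 1159.7756], [0.0, 0.0, 0.0, 1.0]]
wrist [[290.0875492845531, 0.0, 257.3555781869723], [0.0, 290.0875492845531, 190.33362541199241], [0.0, 0.0, 1.0]] [[0.3668, 0.8952, 0.2531, 174.0016], [0.9303, -0.3523, -0.1024, 629.3714], [-0.0025, 0.273, -0.962, 373.1777], [0.0, 0.0, 0.0, 1.0]]
```

View pics/top0.png

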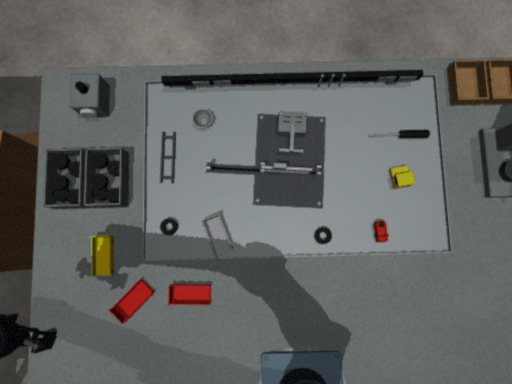

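View pics/side0.png

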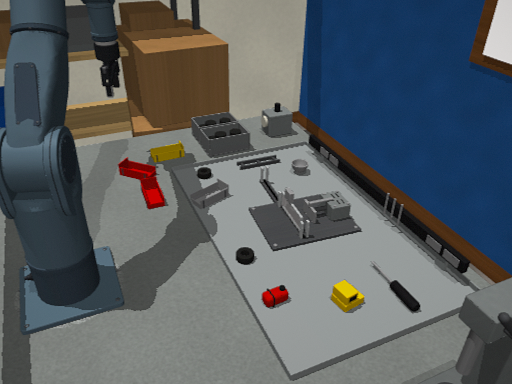

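View pics/wrist0.png

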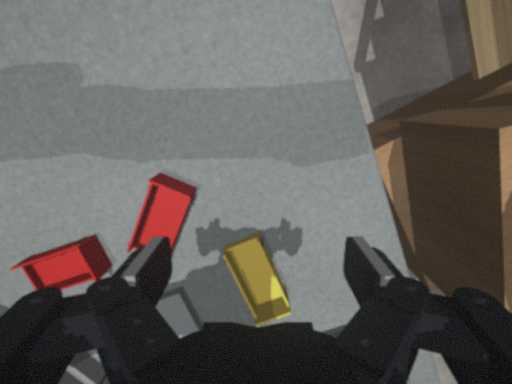

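The top view shows the nest at (290,160), with the door and rail running left to (208,168). There are four bed-like parts: a grey one on the tray at (218,232), red ones at (190,294) and (132,300), and a yellow one at (102,256). Only the grey one is steel-coloured and on the tray floor beside the nest, so I'll confirm it in a crop.

```bash
python3 - <<'E'
import cv2,numpy as np
a=cv2.imread("pics/top0.png")[90:270,140:340]; b=cv2.imread("pics/side0.png")[140:260,180:370]
cv2.imwrite("pics/c_top.png",cv2.resize(a,None,fx=3.3,fy=3.3,interpolation=cv2.INTER_CUBIC))
cv2.imwrite("pics/c_side.png",cv2.resize(b,None,fx=4,fy=4,interpolation=cv2.INTER_CUBIC))
E
```

```text
(no output)
```

View pics/c_top.png

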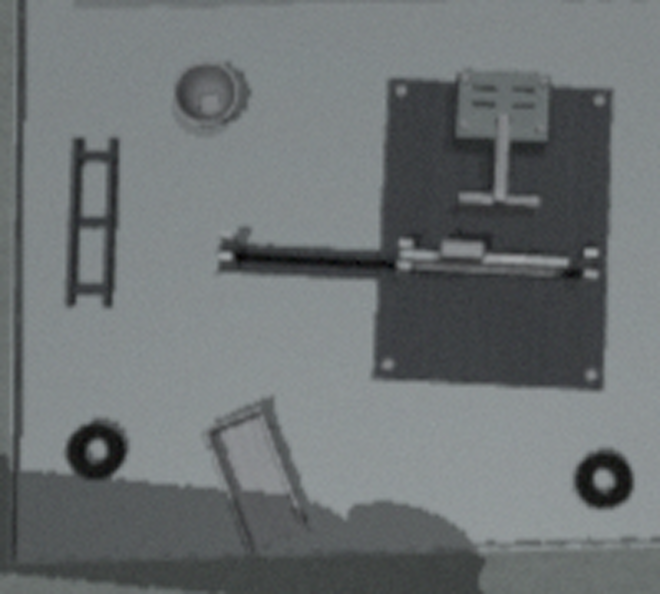

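View pics/c_side.png

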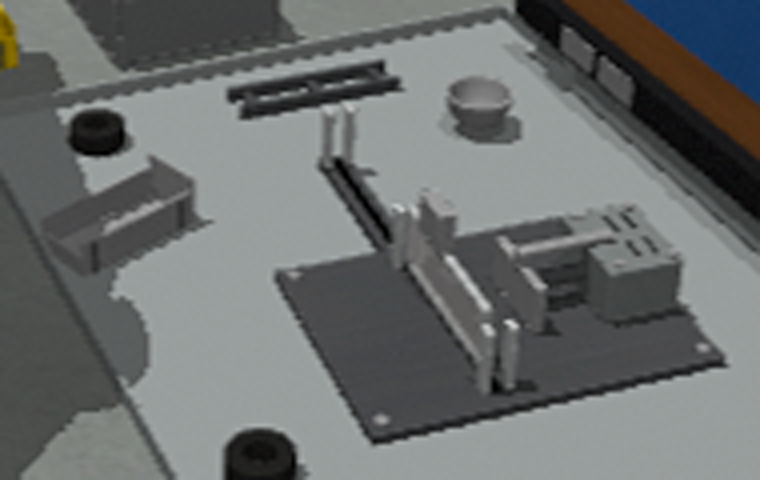

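```bash
cat > h.py <<'E'
import numpy as np, cv2
from workcell import bot, read_camera
from scipy.spatial.transform import Rotation as R
def ray(c,u,v):
    K=np.array(c["camera_matrix"]);E=np.array(c["extrinsics"])
    d=E[:3,:3]@np.linalg.solve(K,[u,v,1.]); return E[:3,3],d
def onz(c,u,v,z):
    o,d=ray(c,u,v); return o+d*(z-o[2])/d[2]
def tri(c1,p1,c2,p2):
    o1,d1=ray(c1,*p1);o2,d2=ray(c2,*p2)
    s=np.linalg.lstsq(np.c_[d1,-d2],o2-o1,rcond=None)[0]
    a,b=o1+d1*s[0],o2+d2*s[1]; return (a+b)/2,np.linalg.norm(a-b)
def proj(c,p):
    E=np.linalg.inv(np.array(c["extrinsics"])); q=E[:3,:3]@p+E[:3,3]; q=np.array(c["camera_matrix"])@q; return q[:2]/q[2]
def snap(n,f):
    c=read_camera(n); cv2.imwrite(f"pics/{f}.png",c["image"][:,:,::-1]); return c
E
python3 - <<'E'
from h import *
np.set_printoptions(precision=1,suppress=True)
t=read_camera("top"); s=read_camera("side")
im=cv2.cvtColor(t["image"],cv2.COLOR_RGB2GRAY)
m=((im<85)).astype(np.uint8); m2=np.zeros_like(m); m2[112:210,250:330]=m[112:210,250:330]
m2=cv2.morphologyEx(m2,cv2.MORPH_CLOSE,np.ones((3,3)))
cs,_=cv2.findContours(m2,0,1); k=max(cs,key=cv2.contourArea)
print(np.percentile(im[115:205,258:322],[5,50,95]))
hull=cv2.convexHull(k); ap=cv2.approxPolyDP(hull,4,True)[:,0]; print(ap)
for p in ap: print(p,onz(t,*p,12))
# screws by hand
T=lambda x,y:(x/3.3+140-.35,y/3.3+90-.35); S=lambda x,y:(x/4+180-.4,y/4+140-.4)
for n,a,b in [("handle top",T(463,243),S(437,200)),("screw -y+x",T(600,100),S(703,350)),("screw -y-x",T(592,375),S(380,419)),("screw +y-x",T(387,365),S(294,273)),
  ("bed head corner R(top)",T(268,402),S(192,182)),("head L",T(208,432),S(152,158)),("post+y",T(405,243),S(405,208))]:
    print(n,*tri(t,a,s,b),onz(t,*a,12))
E
```

```text
[ 52.  62. 116.]
[[258 114]
 [324 117]
 [321 207]
 [253 202]
 [250 166]]
[258 114] [784.9  97.4  12. ]
[324 117] [770.6 -96.6  12. ]
[321 207] [504.8 -75.   12. ]
[253 202] [524.3 118.8  12. ]
[250 166] [629.4 124.8  12. ]
handle top [614.5  44.5  98.1] 4.828575443457388 [635.1  37.8  12. ]
screw -y+x [760.9 -88.3  13.4] 0.9189074807874895 [761.8 -88.7  12. ]
screw -y-x [514.6 -69.   16.4] 1.0243401215785288 [515.6 -69.9  12. ]
screw +y-x [529.1 107.3  16.3] 1.322442362572718 [529.  107.5  12. ]
bed head corner R(top) [492.8 209.3  46.1] 7.456767265031252 [499.6 211.1  12. ]
head L [473.4 258.7  43.9] 1.5053145084063067 [475.  263.1  12. ]
post+y [619.6  92.1  61.9] 12.841007853981134 [636.5  88.8  12. ]
```

The crop confirms the grey steel bed at top pixel (218,232): it is an open box on the tray with its high headboard toward the upper left. From the plate corners, the nest origin is about (611,14) with yaw about -0.08. The door handle is at about (614,44), so the door is roughly 11 mm ajar. Next I'll move over the handle and look with the wrist camera.

```bash
cat >> h.py <<'E'
def yawof(o):
    x=R.from_rotvec(o["tcp_rot"]).as_matrix()[:,0]; return np.arctan2(x[1],x[0])
def plan(target,yaw,N,p0=None,y0=None):
    o=bot.get_obs(); p=np.array(o["tool_pos"]) if p0 is None else np.array(p0,float); y=yawof(o) if y0 is None else y0
    dy=(yaw-y+np.pi)%(2*np.pi)-np.pi; rz=-dy/N
    A=np.zeros((2,2))
    for i in range(N):
        a=y-rz*i; A+=[[np.cos(a),np.sin(a)],[np.sin(a),-np.cos(a)]]
    d=np.linalg.solve(A,(np.array(target)-p)[:2])/10
    print("from",p.round(1),round(y,4),"rows",N,"d",d.round(3),"dz",round(-(target[2]-p[2])/N/10,3),"rz",round(rz,4))
E
python3 - <<'E'
from h import *
plan([600,60,225],-0.08,24)
Rm=R.from_rotvec(bot.get_obs()["tcp_rot"]).as_matrix();print(Rm.round(4))
E
```

```text
from [238.5 604.4 244.9] 1.1951 rows 24 d [0.006 2.916] dz 0.083 rz 0.0531
[[ 3.670e-01  9.302e-01 -2.000e-04]
 [ 9.302e-01 -3.670e-01 -8.000e-04]
 [-8.000e-04  1.000e-04 -1.000e+00]]
```

```bash
python3 -m handwheel '[[1,0,2.92,0.08,0,0,0.053],[1,0,2.92,0.08,0,0,0.053],[1,0,2.92,0.08,0,0,0.053],[1,0,2.92,0.08,0,0,0.053],[1,0,2.92,0.08,0,0,0.053],[1,0,2.92,0.08,0,0,0.053],[1,0,2.92,0.08,0,0,0.053],[1,0,2.92,0.08,0,0,0.053],[1,0,2.92,0.08,0,0,0.053],[1,0,2.92,0.08,0,0,0.053],[1,0,2.92,0.08,0,0,0.053],[1,0,2.92,0.08,0,0,0.053]]' 60
python3 -m handwheel '[[1,0,2.92,0.08,0,0,0.053],[1,0,2.92,0.08,0,0,0.053],[1,0,2.92,0.08,0,0,0.053],[1,0,2.92,0.08,0,0,0.053],[1,0,2.92,0.08,0,0,0.053],[1,0,2.92,0.08,0,0,0.053],[1,0,2.92,0.08,0,0,0.053],[1,0,2.92,0.08,0,0,0.053],[1,0,2.92,0.08,0,0,0.053],[1,0,2.92,0.08,0,0,0.053],[1,0,2.92,0.08,0,0,0.053],[1,0,2.92,0.08,0,0,0.053]]'
python3 -m handwheel '[[1,0,0,0,0,0,0],[1,0,0,0,0,0,0]]'
python3 - <<'E'
from h import *
c=snap("wrist","w1"); np.savez("w1.npz",K=c["camera_matrix"],E=c["extrinsics"])
o=bot.get_obs();print(o["t"],o["tool_pos"],yawof(o))
E
```

```text
t: 1.25
tool_pos: [510.1, 390.3, 235.6]
tcp_rot: [-3.021, -0.863, -0.0]
ft_force: [0.2, 0.5, 0.3]
width: 85.6
t: 2.25
tool_pos: [600.4, 57.7, 226.1]
tcp_rot: [3.139, -0.125, 0.0]
ft_force: [-0.7, 0.1, 0.1]
width: 85.3
t: 2.42
tool_pos: [600.2, 56.8, 226.2]
tcp_rot: [3.138, -0.127, -0.0]
ft_force: [0.1, 1.2, -0.9]
width: 85.5
2.4667 [600.26817317  59.02083862 226.08302337] -0.07745057679051302
```

View pics/w1.png

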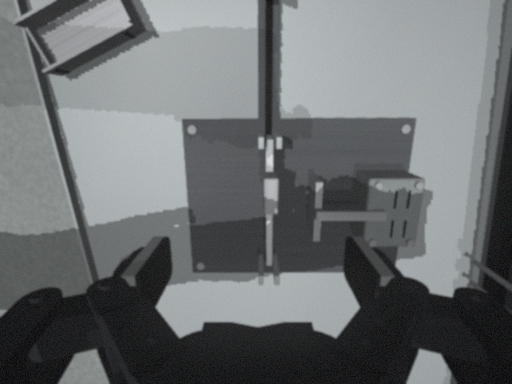

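```bash
python3 - <<'E'
import cv2
a=cv2.imread("pics/w1.png")[100:290,170:440]
cv2.imwrite("pics/c_w1.png",cv2.resize(a,None,fx=2.9,fy=2.9,interpolation=cv2.INTER_CUBIC))
E
```

```text
(no output)
```

View pics/c_w1.png

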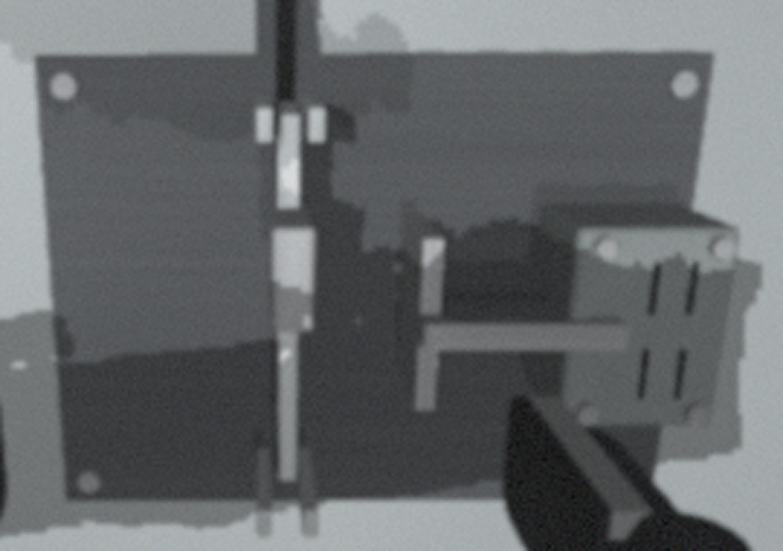

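The wrist view shows the handle top centred at (271,196), the plate screws at (192,130), (406,129) and (201,267), and the stop plate at (318,212). The stop pointer tip at (386,216) is short of both marks, at (395,~) and (408,~).

```bash
python3 - <<'E'
from h import *
np.set_printoptions(precision=1,suppress=True)
z=np.load("w1.npz");w={"camera_matrix":z["K"],"extrinsics":z["E"]}
t=read_camera("top")
W=lambda x,y:(x/2.9+170-.35,y/2.9+100-.35);T=lambda x,y:(x/3.3+140-.35,y/3.3+90-.35)
sc=[onz(w,*W(*p),13) for p in[(63,86),(685,84),(89,483)]]
for p in sc:print("screw",p)
# triangulate heights
print("screw tri",tri(w,W(685,84),t,T(600,100)) ,tri(w,W(63,86),t,T(401,90)),tri(w,W(63,86),t,T(387,365)))
print("handle tri",tri(w,W(294,279),t,T(463,243)))
hn=onz(w,*W(294,279),96);print("handle@96",hn, "tr@96",onz(t,*T(463,243),96))
for n,p,zz in[("plate corner",(37,57),12),("corner",(713,53),12),("corner",(68,498),12),("post f",(264,125),64),("post b",(317,125),64),("stop top end a",(433,240),53),("stop top end b",(425,408),53),("tip",(628,337),60),("mark1",(655,290),58),("mark2",(693,290),58)]:
    print(n,onz(w,*W(*p),zz))
E
```

```text
screw [527.8 107.6  13. ]
screw [775.   88.4  13. ]
screw [514.3 -69.6  13. ]
screw tri (array([568.1,  70.7, 505.8]), np.float64(153.4480554619209)) (array([627.7, 114.1, 450. ]), np.float64(32.15696177954073)) (array([528.5, 107.6,  15.9]), np.float64(0.24939704706595617))
handle tri (array([614. ,  45.4, 101.2]), np.float64(5.2659391182934705))
handle@96 [612.   45.5  96. ] tr@96 [617.2  43.4  96. ]
plate corner [519.  119.5  12. ]
corner [785.8  99.5  12. ]
corner [503.4 -77.1  12. ]
post f [606.3  91.6  64. ]
post b [624.5  90.2  64. ]
stop top end a [665.5  43.2  53. ]
stop top end b [660.8 -24.7  53. ]
tip [735.9   1.7  60. ]
mark1 [746.   18.7  58. ]
mark2 [760.   17.6  58. ]
```

```bash
python3 - <<'E'
from h import *
plan([612,45.5,86],-0.077,9,p0=[600.3,58.2,226.1])
E
```

```text
from [600.3  58.2 226.1] -0.0754 rows 9 d [0.14  0.131] dz 1.557 rz 0.0002
```

```bash
python3 -m handwheel '[[1,0.14,0.13,1.56,0,0,0],[1,0.14,0.13,1.56,0,0,0],[1,0.14,0.13,1.56,0,0,0],[1,0.14,0.13,1.56,0,0,0],[1,0.14,0.13,1.56,0,0,0],[1,0.14,0.13,1.56,0,0,0],[1,0.14,0.13,1.56,0,0,0],[1,0.14,0.13,1.56,0,0,0],[1,0.14,0.13,1.56,0,0,0],[1,0,0,0,0,0,0]]' 30
python3 - <<'E'
from h import *
c=snap("wrist","w2"); np.savez("w2.npz",K=c["camera_matrix"],E=c["extrinsics"]); c=snap("side","s2")
E
```

```text
t: 3.35
tool_pos: [610.0, 48.2, 82.7]
tcp_rot: [-3.139, 0.117, 0.008]
ft_force: [-1.2, 0.3, 0.0]
width: 84.9
```

View pics/w2.png

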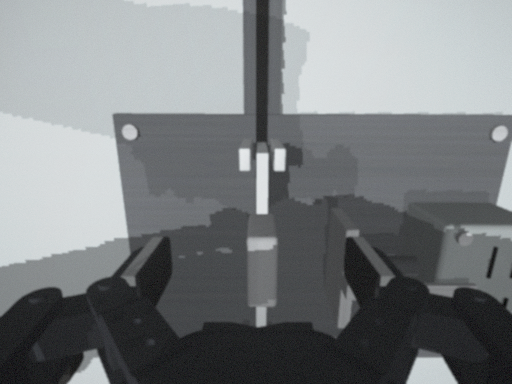

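View pics/s2.png

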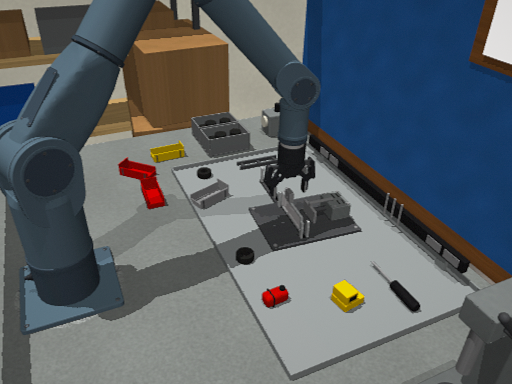

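The wrist view has the handle between the open fingers, its top face about (248-275, 240-305). I'll re-measure it before closing.

```bash
python3 - <<'E'
from h import *
np.set_printoptions(precision=1,suppress=True)
z=np.load("w2.npz");w={"camera_matrix":z["K"],"extrinsics":z["E"]}
o=bot.get_obs();print(o["t"],o["tool_pos"],yawof(o),o["ft_force"])
for p in[(262,240),(262,305),(248,272),(275,272)]:print(onz(w,*p,96))
z=np.load("w1.npz");w1={"camera_matrix":z["K"],"extrinsics":z["E"]}
print("bottom edge tri",tri(w,(262,305),w1,(271.2,213.5)))
a=cv2.imread("pics/w2.png")[130:330,180:360]
cv2.imwrite("pics/c_w2.png",cv2.resize(a,None,fx=3,fy=3,interpolation=cv2.INTER_CUBIC))
E
```

```text
3.45 [611.7  47.9  85.5] -0.07495083598913996 [-0.4  0.   0.5]
[612.9  61.5  96. ]
[610.6  28.6  96. ]
[605.5  46.3  96. ]
[617.6  45.4  96. ]
bottom edge tri (array([610.8,  27.7,  94.9]), np.float64(0.5340361879438427))
```

View pics/c_w2.png

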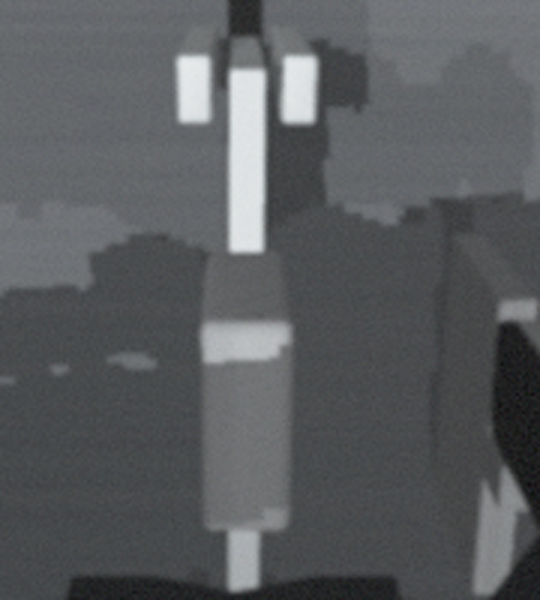

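The handle is centred at about (612,45.5) with its top at z of about 95. The fingers straddle it, so I'll close and slide.

```bash
python3 -m handwheel '[[-1,0,0,0,0,0,0],[-1,0,0,0,0,0,0],[-1,0,0,0,0,0,0],[-1,0,0,0,0,0,0],[-1,0,0,0,0,0,0],[-1,0,0,0,0,0,0],[-1,0,0,0,0,0,0]]' 30
python3 -m handwheel '[[-1,0,-0.6,0,0,0,0],[-1,0,-1.1,0,0,0,0],[-1,0,-1.2,0,0,0,0],[-1,0,-1.2,0,0,0,0],[-1,0,-1.2,0,0,0,0],[-1,0,-1.2,0,0,0,0],[-1,0,-1.2,0,0,0,0],[-1,0,-1.2,0,0,0,0],[-1,0,-1.2,0,0,0,0],[-1,0,-1.2,0,0,0,0],[-1,0,-1.1,0,0,0,0],[-1,0,-0.5,0,0,0,0]]'
python3 -m handwheel '[[-1,0,-0.2,0,0,0,0],[-1,0,-0.2,0,0,0,0],[-1,0,-0.1,0,0,0,0]]'
```

```text
t: 4.03
tool_pos: [612.1, 46.5, 86.1]
tcp_rot: [-3.139, 0.121, -0.0]
ft_force: [-1.3, 0.4, 3.4]
width: 13.4
t: 5.03
tool_pos: [622.3, 178.5, 86.1]
tcp_rot: [-3.138, 0.117, -0.002]
ft_force: [0.3, -1.6, 4.9]
width: 13.6
t: 5.28
tool_pos: [622.5, 181.2, 86.1]
tcp_rot: [-3.139, 0.12, -0.001]
ft_force: [-1.2, -1.5, 6.0]
width: 13.3
```

```bash
python3 -m handwheel '[[-1,0,-0.2,0,0,0,0],[-1,0,-0.2,0,0,0,0],[-1,0,0,0,0,0,0]]'
python3 -m handwheel '[[-1,0,-0.2,0,0,0,0],[-1,0,-0.1,0,0,0,0],[-1,0,0,0,0,0,0]]'
```

```text
t: 5.53
tool_pos: [622.8, 184.6, 86.1]
tcp_rot: [3.139, -0.12, 0.001]
ft_force: [-0.7, -1.4, 5.9]
width: 13.4
t: 5.78
tool_pos: [622.8, 184.7, 86.1]
tcp_rot: [3.136, -0.123, -0.001]
ft_force: [-1.9, -7.9, 8.1]
width: 13.5
```

The force rose to -8 N at y = 184.6, after 138 mm of travel, which is the end of the track. I'll give it a final nudge, release and rise.

```bash
python3 -m handwheel '[[-1,0,-0.1,0,0,0,0],[-1,0,0,0,0,0,0],[1,0,0,0,0,0,0],[1,0,0,0,0,0,0],[1,0,0,0,0,0,0],[1,0,0,0,0,0,0],[1,0,0,-1,0,0,0],[1,0,0,-2,0,0,0],[1,0,0,-3,0,0,0],[1,0,0,-3,0,0,0],[1,0,0,-3,0,0,0],[1,0,0,-1.5,0,0,0]]'
python3 - <<'E'
from h import *
plan([388,198,222],-1.2,14)
E
```

```text
t: 6.78
tool_pos: [624.6, 188.5, 225.6]
tcp_rot: [-3.137, 0.121, -0.008]
ft_force: [0.7, -0.4, 0.5]
width: 85.5
from [624.6 188.5 225.6] -0.077 rows 14 d [-1.512  0.945] dz 0.025 rz 0.0802
```

```bash
python3 -m handwheel '[[1,-1.5,0.95,0,0,0,0.08],[1,-1.5,0.95,0,0,0,0.08],[1,-1.5,0.95,0,0,0,0.08],[1,-1.5,0.95,0,0,0,0.08],[1,-1.5,0.95,0,0,0,0.08],[1,-1.5,0.95,0,0,0,0.08],[1,-1.5,0.95,0,0,0,0.08]]'
python3 -m handwheel '[[1,-1.5,0.95,0,0,0,0.08],[1,-1.5,0.95,0,0,0,0.08],[1,-1.5,0.95,0,0,0,0.08],[1,-1.5,0.95,0,0,0,0.08],[1,-1.5,0.95,0,0,0,0.08],[1,-1.5,0.95,0,0,0,0.08],[1,-1.5,0.95,0,0,0,0.08],[1,0,0,0,0,0,0],[1,0,0,0,0,0,0]]'
python3 - <<'E'
from h import *
c=snap("wrist","w3"); np.savez("w3.npz",K=c["camera_matrix"],E=c["extrinsics"])
snap("top","t3")
o=bot.get_obs();print(o["t"],o["tool_pos"],yawof(o),o["joint_pos"].round(2))
E
```

```text
t: 7.37
tool_pos: [503.2, 157.7, 221.4]
tcp_rot: [-2.981, 0.99, -0.0]
ft_force: [0.3, 0.9, -0.9]
width: 85.4
t: 8.12
tool_pos: [386.8, 196.5, 221.2]
tcp_rot: [-2.598, 1.765, 0.001]
ft_force: [0.1, -0.2, 0.4]
width: 85.7
8.2167 [387.94298235 195.63826188 221.21551218] -1.195847309774793 [-1.18  0.24  0.7   2.14 -0.21  0.83 -1.55]
```

View pics/w3.png

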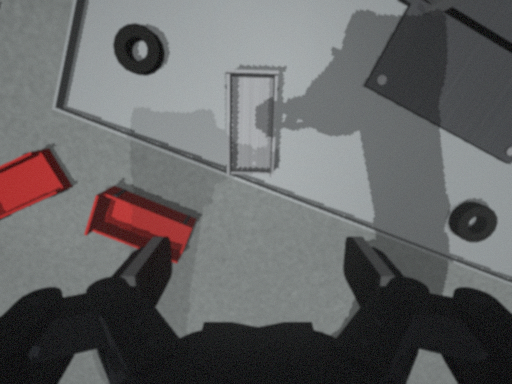

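View pics/t3.png

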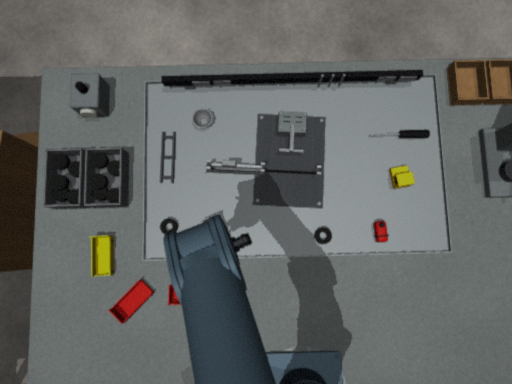

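The top view shows the door open, handle at (232,163). The wrist view shows the bed with its headboard edge at row 70 and tail at row 173, columns about 228-282. I'll enlarge it.

```bash
python3 - <<'E'
import cv2
a=cv2.imread("pics/w3.png")[50:195,200:310]
cv2.imwrite("pics/c_w3.png",cv2.resize(a,None,fx=4,fy=4,interpolation=cv2.INTER_CUBIC))
a=cv2.imread("pics/t3.png")[130:200,195:335]
cv2.imwrite("pics/c_t3.png",cv2.resize(a,None,fx=5,fy=5,interpolation=cv2.INTER_CUBIC))
E
```

```text
(no output)
```

View pics/c_w3.png

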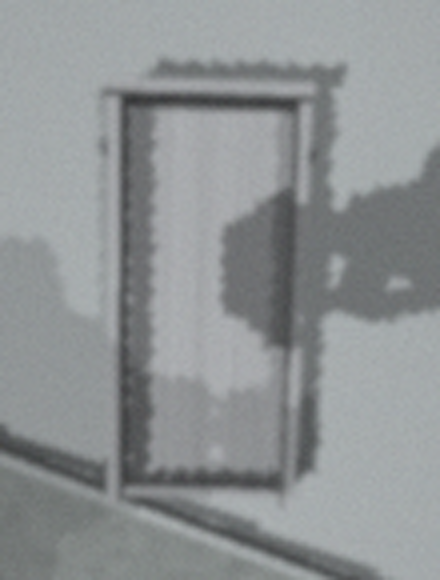

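View pics/c_t3.png

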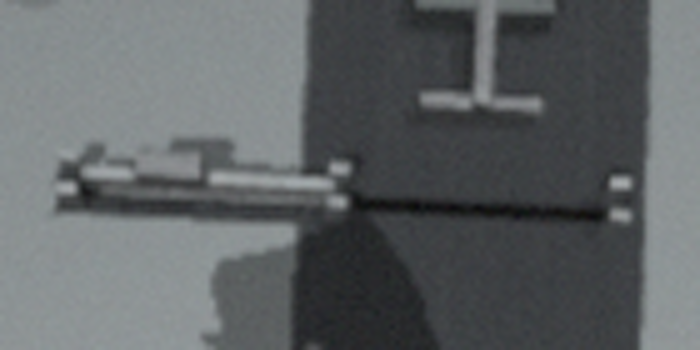

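```bash
python3 - <<'E'
from h import *
np.set_printoptions(precision=1,suppress=True)
def L(f):
    z=np.load(f);return {"camera_matrix":z["K"],"extrinsics":z["E"]}
w=L("w3.npz");w1=L("w1.npz"); C=lambda x,y:(x/4+200-.375,y/4+50-.375)
hl=onz(w,*C(100,86),46);hr=onz(w,*C(317,82),46);tl=onz(w,*C(106,499),34);tr=onz(w,*C(291,504),34)
print(hl,hr,tl,tr,np.linalg.norm(hl-hr),np.linalg.norm(tl-tr))
hm=(hl+hr)/2;tm=(tl+tr)/2;d=hm-tm;print(hm,tm,np.hypot(*d[:2]),"yaw",np.arctan2(d[1],d[0]),"perp yaw",np.arctan2(hr[0]-hl[0],-(hr[1]-hl[1])))
print("side yaw", [np.arctan2(*(a-b)[[1,0]]) for a,b in((onz(w,*C(100,110),34),tl),)])
# heights: headboard right corner in w1 at approx
a=cv2.imread("pics/w1.png")[0:90,0:180];cv2.imwrite("pics/c_w1b.png",cv2.resize(a,None,fx=4,fy=4,interpolation=cv2.INTER_CUBIC))
E
```

```text
[471.6 264.1  46. ] [491.9 215.2  46. ] [372.2 227.8  34. ] [389.9 179.3  34. ] 52.92598230366536 51.57375071641147
[481.7 239.7  46. ] [381.1 203.6  34. ] 106.96026383280272 yaw 0.34427849027191276 perp yaw 0.39456414283581626
side yaw [np.float64(0.3632970154395721)]
```

View pics/c_w1b.png

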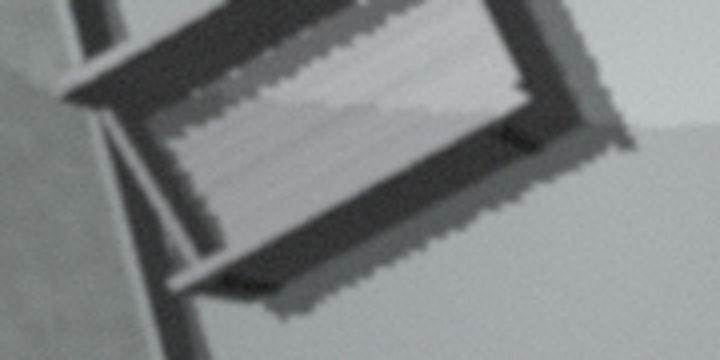

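```bash
python3 - <<'E'
from h import *
np.set_printoptions(precision=1,suppress=True)
def L(f):
    z=np.load(f);return {"camera_matrix":z["K"],"extrinsics":z["E"]}
w=L("w3.npz");w1=L("w1.npz"); C=lambda x,y:(x/4+200-.375,y/4+50-.375); D=lambda x,y:(x/4-.375,y/4-.375)
print(tri(w,C(291,504),w1,D(168,290)),tri(w,C(106,499),w1,D(58,97)))
b=np.array([431.5,221.5]);yaw=.362
u=np.array([np.cos(yaw),np.sin(yaw)]);print(b+28*u)
o=bot.get_obs();print(o["tool_pos"],yawof(o))
plan([*(b+28*u),70],yaw-np.pi/2,10,p0=[387.5,196.2,221.2],y0=-1.197)
E
```

```text
(array([389.8, 178.8,  36.9]), np.float64(2.2014349801777153)) (array([370.3, 226.6,  29.6]), np.float64(2.9290463448053923))
[457.7 231.4]
[387.9 195.6 221.2] -1.195847309774793
from [387.5 196.2 221.2] -1.197 rows 10 d [-0.1 -0.8] dz 1.512 rz 0.0012
```

The bed centre is about (431.5,221.5) with yaw 0.36, and the side tops triangulate to about 33. I'll approach 28 mm toward the headboard from the centre.

```bash
python3 -m handwheel '[[1,-0.1,-0.8,1.5,0,0,0],[1,-0.1,-0.8,1.5,0,0,0],[1,-0.1,-0.8,1.5,0,0,0],[1,-0.1,-0.8,1.5,0,0,0],[1,-0.1,-0.8,1.5,0,0,0],[1,-0.1,-0.8,1.5,0,0,0],[1,-0.1,-0.8,1.5,0,0,0],[1,-0.1,-0.8,1.5,0,0,0],[1,-0.1,-0.8,1.5,0,0,0],[1,-0.1,-0.8,1.5,0,0,0.012],[1,0,0,0,0,0,0],[1,0,0,0,0,0,0]]' 60
python3 - <<'E'
from h import *
c=snap("wrist","w4"); np.savez("w4.npz",K=c["camera_matrix"],E=c["extrinsics"]); snap("side","s4")
o=bot.get_obs();print(o["t"],o["tool_pos"],yawof(o),o["joint_pos"].round(2))
E
```

```text
t: 9.22
tool_pos: [458.5, 233.2, 70.3]
tcp_rot: [2.583, -1.785, 0.0]
ft_force: [-0.1, 0.4, 0.1]
width: 85.3
9.3167 [458.40705958 233.63234041  71.33523515] -1.2093096962009668 [-0.94  0.63  0.49  2.03 -0.52  0.6  -1.3 ]
```

View pics/w4.png

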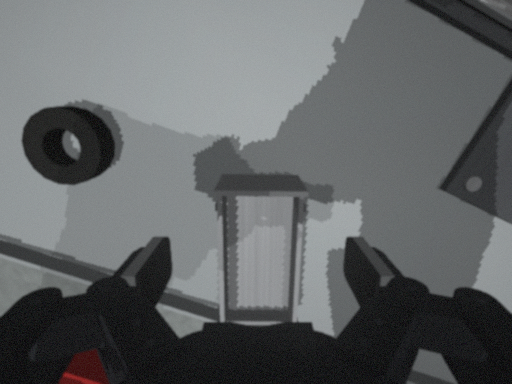

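The wrist view shows the headboard top edge at (214..307,190), with the bed between the fingers.

```bash
python3 - <<'E'
from h import *
np.set_printoptions(precision=1,suppress=True)
def L(f):
    z=np.load(f);return {"camera_matrix":z["K"],"extrinsics":z["E"]}
w=L("w4.npz")
a=cv2.imread("pics/w4.png")[160:330,190:330];cv2.imwrite("pics/c_w4.png",cv2.resize(a,None,fx=3.5,fy=3.5,interpolation=cv2.INTER_CUBIC))
l,r=onz(w,214,191,46),onz(w,307.5,191.5,46);print(l,r,np.linalg.norm(l-r),np.arctan2(r[0]-l[0],l[1]-r[1]))
w3=L("w3.npz");C=lambda x,y:(x/4+200-.375,y/4+50-.375)
print(tri(w,(214,191),w3,C(100,88)),tri(w,(307.5,191.5),w3,C(317,84)))
E
```

```text
[473.5 263.9  46. ] [491.3 215.9  46. ] 51.28387858597288 0.35532803424914045
(array([471.6, 264.4,  40.4]), np.float64(0.5429699370947972)) (array([491.4, 215.3,  45.3]), np.float64(0.771384696336843))
```

View pics/c_w4.png

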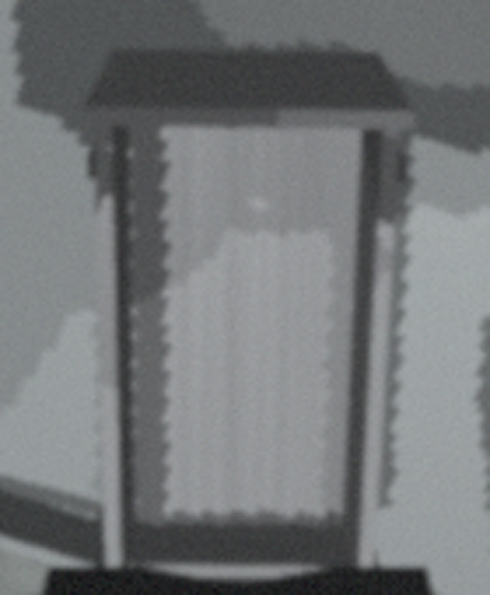

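```bash
python3 -m handwheel '[[1,0.2,0.2,0.8,0,0,0],[1,0,0,0.9,0,0,0],[1,0,0,0.9,0,0,0],[1,0,0,0.9,0,0,0],[1,0,0,0.9,0,0,0],[1,0,0,0.5,0,0,0],[1,0,0,0,0,0,0],[1,0,0,0,0,0,0]]' 60
python3 - <<'E'
from h import *
snap("side","s5");snap("wrist","w5")
o=bot.get_obs();print(o["t"],o["tool_pos"],yawof(o),o["ft_force"])
a=cv2.imread("pics/s5.png")[120:260,120:320];cv2.imwrite("pics/c_s5.png",cv2.resize(a,None,fx=3.5,fy=3.5,interpolation=cv2.INTER_CUBIC))
E
```

```text
t: 9.98
tool_pos: [456.7, 231.4, 21.3]
tcp_rot: [2.584, -1.785, -0.0]
ft_force: [0.1, -0.6, 0.8]
width: 85.5
10.0833 [457.12373212 231.67223099  21.92738212] -1.2090501506535396 [ 0.62196241 -0.69683224  0.29043614]
```

View pics/c_s5.png

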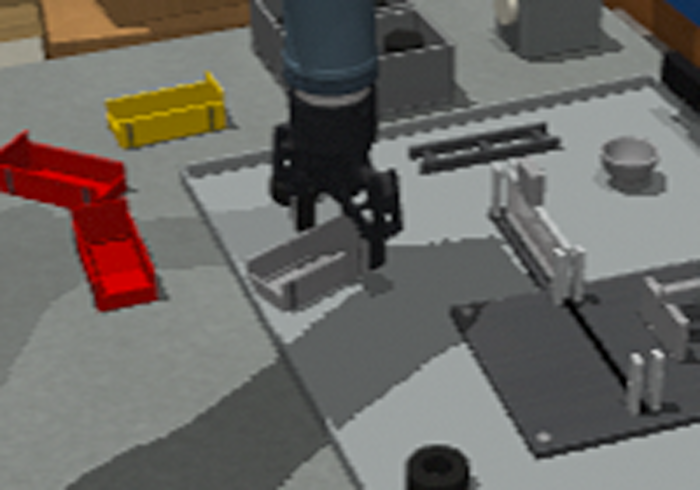

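View pics/w5.png

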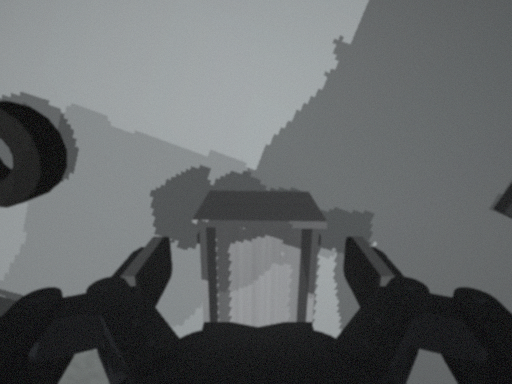

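The bed sits between the fingers (wrist columns 197-325 against pads at 170 and 345). I'll close on it.

```bash
python3 -m handwheel '[[-1,0,0,0,0,0,0],[-1,0,0,0,0,0,0],[-1,0,0,0,0,0,0],[-1,0,0,0,0,0,0],[-1,0,0,0,0,0,0],[-1,0,0,0,0,0,0]]' 60
python3 -m handwheel '[[-1,0,0,-0.5,0,0,0],[-1,0,0,-1,0,0,0],[-1,0,0,-1.5,0,0,0],[-1,0,0,-1.5,0,0,0],[-1,0,0,-1.5,0,0,0],[-1,0,0,-1,0,0,0],[-1,0,0,0,0,0,0]]'
python3 - <<'E'
from h import *
c=snap("wrist","w6"); np.savez("w6.npz",K=c["camera_matrix"],E=c["extrinsics"]); snap("side","s6")
o=bot.get_obs();print(o["t"],o["tool_pos"],yawof(o),o["ft_force"],o["width"])
E
```

```text
t: 10.58
tool_pos: [457.1, 231.8, 22.3]
tcp_rot: [-2.584, 1.785, -0.0]
ft_force: [-0.8, 0.2, 4.3]
width: 50.9
t: 11.17
tool_pos: [458.0, 232.3, 93.9]
tcp_rot: [-2.582, 1.784, -0.002]
ft_force: [-0.3, -0.1, -1.2]
width: 51.1
11.2667 [456.7477289  231.88473949  91.91395574] -1.2086204054969945 [ 0.11991115 -0.29538504 -1.00226086] 50.66504268743721
```

View pics/w6.png

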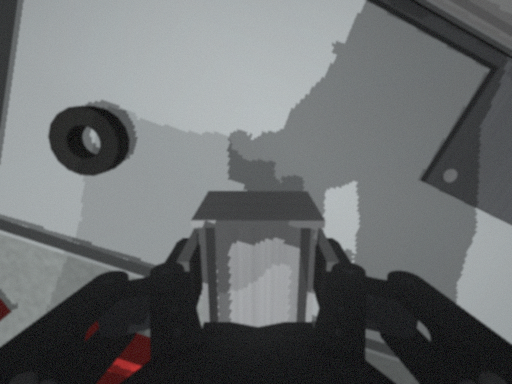

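View pics/s6.png

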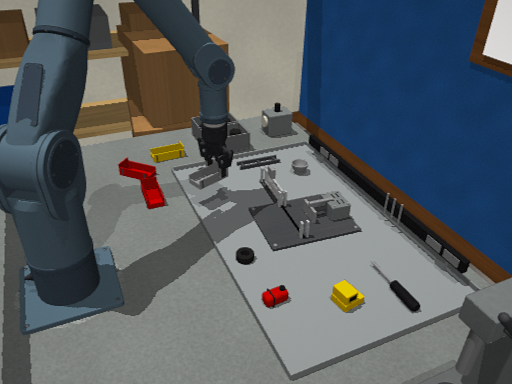

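The bed is lifted: width is 51 mm and its shadow has detached. The headboard top edge is at about (193,220)-(324,220). I'll compute its offset and squareness in the tool frame.

```bash
python3 - <<'E'
from h import *
np.set_printoptions(precision=1,suppress=True)
z=np.load("w6.npz");w={"camera_matrix":z["K"],"extrinsics":z["E"]}
im=cv2.imread("pics/w6.png")
a=im[180:330,180:340];cv2.imwrite("pics/c_w6.png",cv2.resize(a,None,fx=4,fy=4,interpolation=cv2.INTER_CUBIC))
E
```

```text
(no output)
```

View pics/c_w6.png

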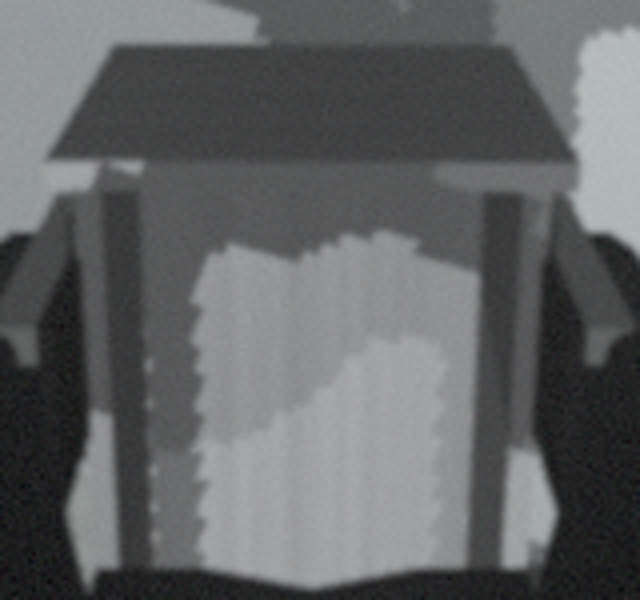

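```bash
python3 - <<'E'
from h import *
np.set_printoptions(precision=2,suppress=True)
z=np.load("w6.npz");w={"camera_matrix":z["K"],"extrinsics":z["E"]}
C=lambda x,y:(x/4+180-.375,y/4+180-.375)
Rt=R.from_rotvec([np.pi*np.cos(-1.2086/2),np.pi*np.sin(-1.2086/2),0]).as_matrix(); p=np.array([457.1,232,92.4])
for h in(22,24,26):
  l,r=[Rt.T@(onz(w,*C(*q),92.4+h)-p) for q in((47,160),(577,161))]
  print(h,l,r,(l+r)/2,np.linalg.norm(l-r))
l,r=[Rt.T@(onz(w,*C(*q),92.4-18)-p) for q in((112,46),(512,45))];print(l,r,(l+r)/2)
# target
yaw=-.077;u=np.array([np.cos(yaw),np.sin(yaw)]);O=np.array([609.7,13.9])
Y=yaw-np.pi/2
for hx in(-35,): print((O+u*(hx-27)))
plan([*(O+u*(-35-27)),92],Y,14,p0=p,y0=-1.2086)
E
```

```text
22 [-26.01 -26.62 -22.  ] [ 26.88 -26.48 -22.  ] [  0.44 -26.55 -22.  ] 52.89046787977463
24 [-25.52 -27.4  -24.  ] [ 26.39 -27.27 -24.  ] [  0.43 -27.33 -24.  ] 51.91473187619525
26 [-25.04 -28.18 -26.  ] [ 25.9  -28.05 -26.  ] [  0.43 -28.11 -26.  ] 50.938995872615784
[-26.07 -27.19  18.  ] [ 27.06 -27.3   18.  ] [  0.49 -27.24  18.  ]
[547.88  18.67]
from [457.1 232.   92.4] -1.2086 rows 14 d [ 1.62 -0.4 ] dz 0.003 rz 0.0314
```

The bed is held square, with the head face 27.3 mm ahead of the TCP and its underside 18 mm below. Now I'll move to staging in front of the doorway.

```bash
python3 -m handwheel '[[-1,1.62,-0.4,0,0,0,0.031],[-1,1.62,-0.4,0,0,0,0.031],[-1,1.62,-0.4,0,0,0,0.031],[-1,1.62,-0.4,0,0,0,0.031],[-1,1.62,-0.4,0,0,0,0.031],[-1,1.62,-0.4,0,0,0,0.031],[-1,1.62,-0.4,0,0,0,0.031]]'
python3 -m handwheel '[[-1,1.62,-0.4,0,0,0,0.031],[-1,1.62,-0.4,0,0,0,0.031],[-1,1.62,-0.4,0,0,0,0.031],[-1,1.62,-0.4,0,0,0,0.031],[-1,1.62,-0.4,0,0,0,0.031],[-1,1.62,-0.4,0,0,0,0.031],[-1,1.62,-0.4,0,0,0,0.034],[-1,0,0,0,0,0,0],[-1,0,0,0,0,0,0]]'
python3 - <<'E'
from h import *
c=snap("wrist","w7"); np.savez("w7.npz",K=c["camera_matrix"],E=c["extrinsics"]); snap("top","t7")
o=bot.get_obs();print(o["t"],o["tool_pos"],yawof(o),o["ft_force"],o["joint_pos"].round(2))
E
```

```text
t: 11.85
tool_pos: [513.4, 129.0, 90.7]
tcp_rot: [2.374, -2.055, -0.001]
ft_force: [-0.3, -0.7, -1.8]
width: 51.0
t: 12.6
tool_pos: [546.9, 17.5, 90.9]
tcp_rot: [2.134, -2.304, -0.001]
ft_force: [-0.1, 0.4, -1.7]
width: 51.2
12.7 [546.97299674  19.45962396  90.98677479] -1.6444255986093232 [-0.1161013   0.20018315 -2.40476418] [-0.57  0.67  0.61  1.94 -0.58  0.71 -1.25]
```

View pics/w7.png

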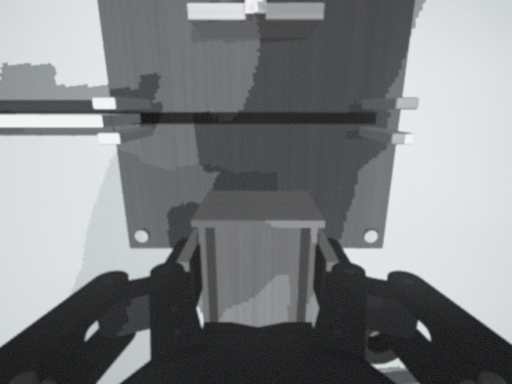

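```bash
python3 - <<'E'
import cv2
a=cv2.imread("pics/w7.png")[0:250,80:430];cv2.imwrite("pics/c_w7.png",cv2.resize(a,None,fx=2.25,fy=2.25,interpolation=cv2.INTER_CUBIC))
E
```

```text
(no output)
```

View pics/c_w7.png

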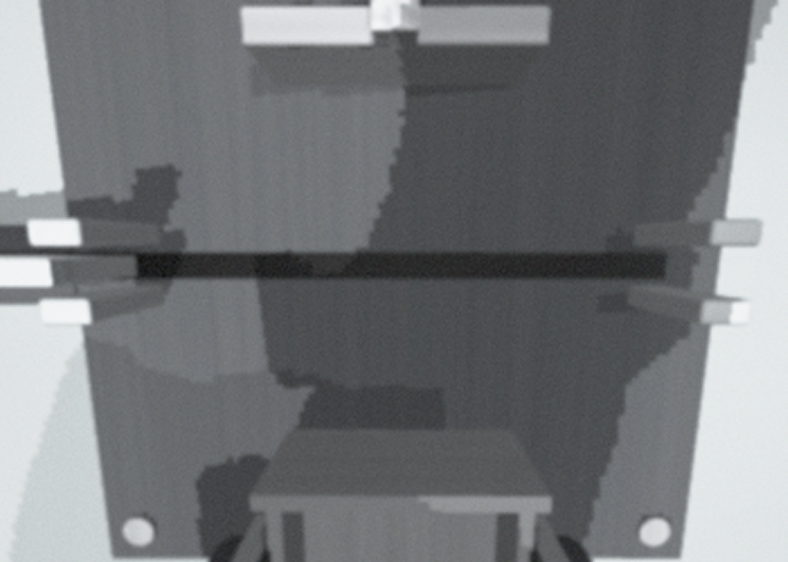

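```bash
python3 - <<'E'
from h import *
np.set_printoptions(precision=2,suppress=True)
z=np.load("w7.npz");w={"camera_matrix":z["K"],"extrinsics":z["E"]}
C=lambda x,y:(x/2.25+80-.28,y/2.25-.28)
Y=-1.645;Rt=R.from_rotvec([np.pi*np.cos(Y/2),np.pi*np.sin(Y/2),0]).as_matrix(); p=np.array([547,18.8,91])
def pair(n,a,b,h):
  l,r=[Rt.T@(onz(w,*C(*q),h)-p) for q in(a,b)]
  print(n,l[:2],r[:2],"mid",((l+r)/2)[:2],"len",np.linalg.norm(l-r),"slope",(r[1]-l[1])/(r[0]-l[0]))
pair("screws",(138,531),(655,531),13)
pair("plate",(113,558),(681,557),12)
pair("stop front top",(244,44),(550,44),53)
pair("stop rear top",(242,7),(551,7),53)
pair("posts rear",(29,232),(762,232),64)
pair("posts front",(41,312),(749,312),64)
pair("groove near",(136,278),(666,278),12)
pair("headtop",(251,497),(551,497),115)
E
```

```text
screws [-88.12  25.88] [89.69 26.44] mid [ 0.79 26.16] len 177.8146844348816 slope 0.003146358561347603
plate [-98.43  36.57] [100.26  36.83] mid [ 0.92 36.7 ] len 198.6903101870213 slope 0.001303664281260599
stop front top [ -33.31 -112.56] [  36.2  -112.44] mid [   1.44 -112.5 ] len 69.50428953638168 slope 0.00173369337628207
stop rear top [ -33.26 -119.94] [  35.97 -119.83] mid [   1.36 -119.89] len 69.23402469465316 slope 0.0016469726050143108
posts rear [-82.52 -71.61] [ 84.64 -71.24] mid [  1.06 -71.42] len 167.1613844832016 slope 0.0022139199333980394
posts front [-82.52 -53.58] [ 84.26 -53.18] mid [  0.87 -53.38] len 166.787764192746 slope 0.0024408635068751457
groove near [-79.69 -58.86] [ 84.63 -58.47] mid [  2.47 -58.66] len 164.32148714875856 slope 0.00234260758285106
headtop [-23.74 -27.13] [ 27.67 -26.98] mid [  1.96 -27.06] len 51.41193746855049 slope 0.0030277803425589425
```

Nest mid-line and bed mid-line differ by about 0.8 mm, the yaw matches to about 0.001, and the gap from headboard to stop is 85 mm. I'll lower in front of the doorway with the lateral fix, then slide in.

```bash
python3 -m handwheel '[[-1,-0.08,0,0.5,0,0,0],[-1,0,0,1,0,0,0],[-1,0,0,1.2,0,0,0],[-1,0,0,1.2,0,0,0],[-1,0,0,1,0,0,0],[-1,0,0,0.6,0,0,0],[-1,0,0,0.3,0,0,0],[-1,0,0,0,0,0,0]]'
python3 -m handwheel '[[-1,0,-0.4,0,0,0,0],[-1,0,-0.7,0,0,0,0],[-1,0,-0.8,0,0,0,0],[-1,0,-0.8,0,0,0,0],[-1,0,-0.8,0,0,0,0],[-1,0,-0.8,0,0,0,0],[-1,0,-0.8,0,0,0,0],[-1,0,-0.8,0,0,0,0],[-1,0,-0.8,0,0,0,0],[-1,0,-0.6,0,0,0,0],[-1,0,-0.3,0,0,0,0],[-1,0,0,0,0,0,0]]'
python3 - <<'E'
from h import *
c=snap("wrist","w8"); np.savez("w8.npz",K=c["camera_matrix"],E=c["extrinsics"]); snap("side","s8")
o=bot.get_obs();print(o["t"],o["tool_pos"],yawof(o),o["ft_force"])
a=cv2.imread("pics/s8.png")[150:260,230:380];cv2.imwrite("pics/c_s8.png",cv2.resize(a,None,fx=5,fy=5,interpolation=cv2.INTER_CUBIC))
E
```

```text
t: 13.37
tool_pos: [547.2, 18.9, 32.8]
tcp_rot: [2.135, -2.303, -0.001]
ft_force: [-0.2, 0.4, -1.7]
width: 50.9
t: 14.37
tool_pos: [624.2, 13.3, 33.7]
tcp_rot: [-2.136, 2.303, -0.001]
ft_force: [-0.1, 0.6, -0.7]
width: 51.1
14.4667 [623.12927387  13.35085823  33.56494995] -1.6460893802429855 [-0.82111158 -0.08355513 -0.92314795]
```

View pics/w8.png

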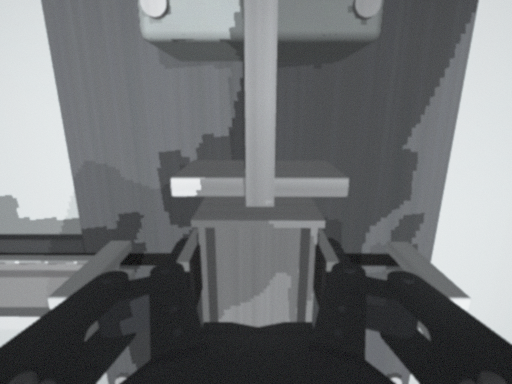

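View pics/c_s8.png

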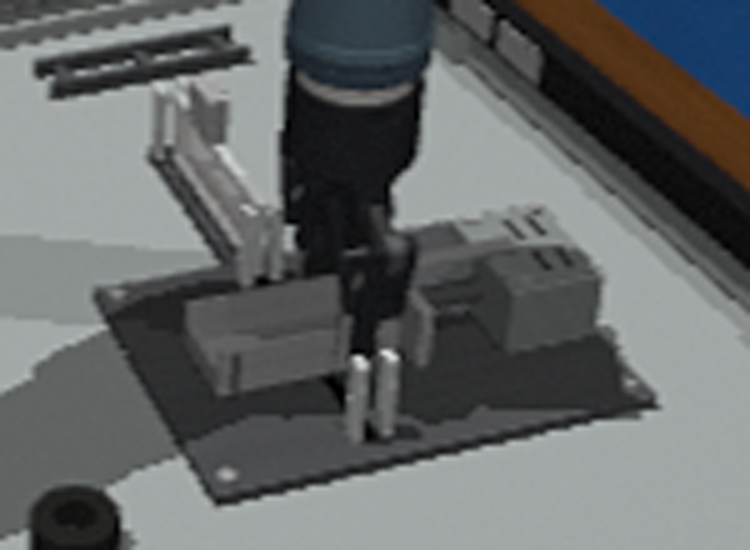

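Wrist view: the bed head is centred on column 258.5 and the stop plate (171-348) on 259.5, so they are aligned to about 0.4 mm with a gap of a few mm. Now I'll lower it onto the plate.

```bash
python3 -m handwheel '[[-1,0,0,0.1,0,0,0],[-1,0,0,0.1,0,0,0],[-1,0,0,0,0,0,0]]'
python3 -m handwheel '[[-1,0,0,0.1,0,0,0],[-1,0,0,0,0,0,0]]'
```

```text
t: 14.72
tool_pos: [623.0, 13.5, 31.4]
tcp_rot: [2.136, -2.303, -0.001]
ft_force: [-1.1, -0.1, -1.3]
width: 50.7
t: 14.88
tool_pos: [623.2, 13.5, 30.5]
tcp_rot: [2.136, -2.303, -0.0]
ft_force: [0.6, -0.4, -1.7]
width: 50.8
```

```bash
python3 -m handwheel '[[-1,0,0,0.05,0,0,0],[-1,0,0,0,0,0,0]]'
```

```text
t: 15.05
tool_pos: [623.4, 13.5, 30.4]
tcp_rot: [-2.136, 2.303, 0.0]
ft_force: [-0.5, 0.4, 0.8]
width: 50.9
```

Contact is beginning, so I'll go a touch more and then press toward the stop in small steps.

```bash
python3 -m handwheel '[[-1,0,0,0.05,0,0,0],[-1,0,0,0,0,0,0]]'
python3 -m handwheel '[[-1,0,-0.2,0,0,0,0],[-1,0,-0.2,0,0,0,0],[-1,0,-0.2,0,0,0,0],[-1,0,0,0,0,0,0]]'
python3 -m handwheel '[[-1,0,-0.2,0,0,0,0],[-1,0,-0.2,0,0,0,0],[-1,0,-0.2,0,0,0,0],[-1,0,0,0,0,0,0]]'
```

```text
t: 15.22
tool_pos: [623.4, 13.4, 30.4]
tcp_rot: [-2.136, 2.303, 0.001]
ft_force: [-3.4, 1.1, 5.8]
width: 51.1
t: 15.55
tool_pos: [628.8, 12.9, 30.3]
tcp_rot: [2.136, -2.303, -0.003]
ft_force: [-5.5, 1.1, 8.8]
width: 50.9
t: 15.88
tool_pos: [633.0, 12.5, 30.4]
tcp_rot: [2.134, -2.301, -0.008]
ft_force: [-11.5, 1.3, 15.3]
width: 50.8
```

```bash
python3 -m handwheel '[[-1,0,-0.1,-0.05,0,0,0],[-1,0,-0.1,-0.02,0,0,0],[-1,0,0,0,0,0,0]]'
python3 - <<'E'
from h import *
c=snap("wrist","w9"); np.savez("w9.npz",K=c["camera_matrix"],E=c["extrinsics"])
o=bot.get_obs();print(o["t"],o["tool_pos"],yawof(o),o["ft_force"])
E
```

```text
t: 16.13
tool_pos: [635.3, 12.4, 30.4]
tcp_rot: [2.134, -2.301, -0.006]
ft_force: [-7.2, 0.4, 7.6]
width: 50.9
16.1833 [635.29927569  12.37063388  30.38038907] -1.6460423319749273 [-7.78946667  1.12370802  6.99354105]
```

View pics/w9.png

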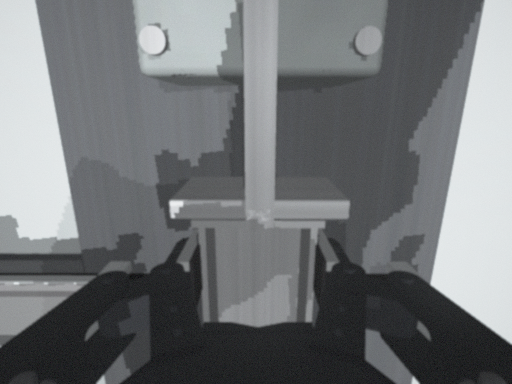

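The headboard is against the stop plate, meeting it at row 218, at about 3 mm push. I'll advance gently by 12 mm more.

```bash
python3 -m handwheel '[[-1,0,-0.2,0,0,0,0],[-1,0,-0.2,0,0,0,0],[-1,0,-0.2,0,0,0,0],[-1,0,-0.2,0,0,0,0],[-1,0,-0.2,0,0,0,0],[-1,0,-0.2,0,0,0,0],[-1,0,0,0,0,0,0]]'
python3 - <<'E'
from h import *
c=snap("wrist","w10"); np.savez("w10.npz",K=c["camera_matrix"],E=c["extrinsics"]);snap("top","t10");snap("side","s10")
o=bot.get_obs();print(o["t"],o["tool_pos"],yawof(o),o["ft_force"])
a=cv2.resize(cv2.imread("pics/t10.png")[100:180,240:340],None,fx=5,fy=5,interpolation=cv2.INTER_CUBIC)
cv2.imwrite("pics/c_t10.png",a)
b=cv2.imread("pics/s10.png")[180:250,280:370];cv2.imwrite("pics/c_s10.png",cv2.resize(b,None,fx=8,fy=8,interpolation=cv2.INTER_CUBIC))
E
```

```text
t: 16.77
tool_pos: [645.1, 11.6, 30.4]
tcp_rot: [2.133, -2.299, -0.012]
ft_force: [-15.1, 1.2, 15.3]
width: 50.8
16.9167 [645.07803404  11.6057874   30.40449292] -1.6460171282897833 [-14.56648565   1.56161229  14.52861537]
```

View pics/w10.png

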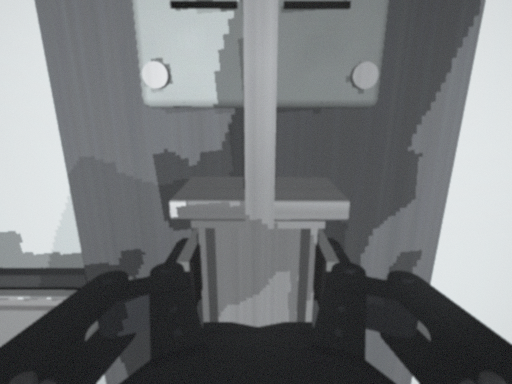

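View pics/c_t10.png

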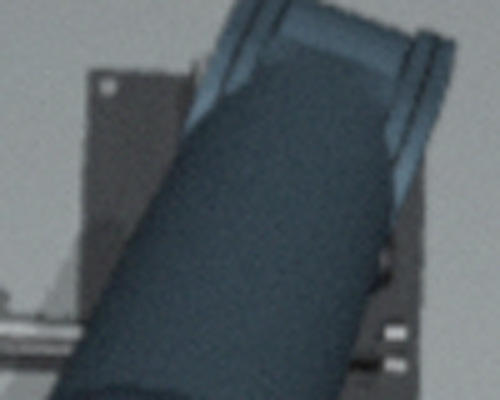

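View pics/c_s10.png

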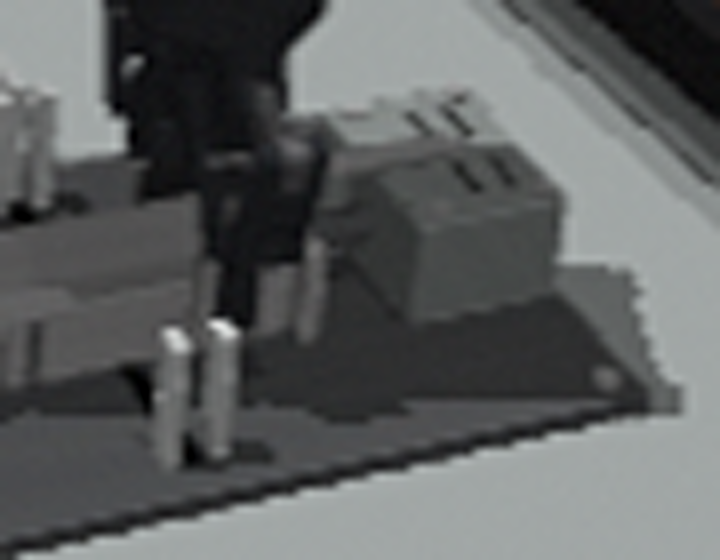

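```bash
python3 - <<'E'
from h import *
np.set_printoptions(precision=2,suppress=True)
z=np.load("w10.npz");w={"camera_matrix":z["K"],"extrinsics":z["E"]}
o=bot.get_obs();print(R.from_rotvec(o["tcp_rot"]).as_matrix()[:,2])
u=np.array([np.cos(-.077),np.sin(-.077)]);O=np.array([609.7,13.9])
N=lambda u_,v,h:(onz(w,u_,v,h)[:2]-O)@u
N2=lambda u_,v,h:(onz(w,u_,v,h)[:2]-O)@np.array([-u[1],u[0]])
for n,q in dict(mark1=(204,5,58),mark1r=(317,5,58),housefront=(260,105,58),stoprear=(205,201,53),stopfront=(205,218.5,53)).items(): print(n,N(*q),N2(*q))
print("stop y",N2(170,210,53),N2(349,210,53),"head y",N2(191.5,221,54),N2(325,221,54))
a=cv2.imread("pics/w10.png")[170:250,150:370];cv2.imwrite("pics/c_w10.png",cv2.resize(a,None,fx=3.5,fy=3.5,interpolation=cv2.INTER_CUBIC))
E
```

```text
[-0.01  0.   -1.  ]
mark1 134.52113658794795 16.43299911428014
mark1r 134.58879834684012 -17.916063312484948
housefront 105.39291764403184 -0.7198799341984685
stoprear 70.12632455720666 20.121961418398758
stopfront 62.948056981567724 20.47056857458398
stop y 33.8143721799536 -35.30835764938133 head y 25.550651968502162 -26.094991693189066
```

View pics/c_w10.png

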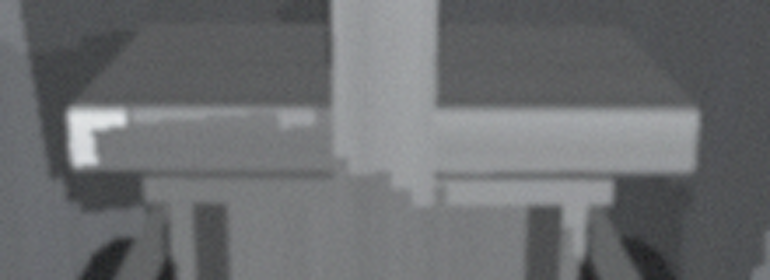

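Vision puts the stop at 13.4 mm pushed and kinematics at 12.8 mm. The bed is centred within 0.5 mm, but load tilts the tool about 0.01 rad nose-down. I'll ease the down-force, correct the pitch and go 4-5 mm further.

```bash
python3 -m handwheel '[[-1,0,0,-0.05,0.004,0,0],[-1,0,0,-0.05,0.004,0,0],[-1,0,-0.1,0,0,0,0],[-1,0,-0.1,0,0,0,0],[-1,0,-0.1,0,0,0,0],[-1,0,0,0,0,0,0]]'
python3 - <<'E'
from h import *
c=snap("wrist","w11"); np.savez("w11.npz",K=c["camera_matrix"],E=c["extrinsics"]);snap("side","s11")
o=bot.get_obs();print(o["t"],o["tool_pos"],yawof(o),o["ft_force"],R.from_rotvec(o["tcp_rot"]).as_matrix()[:,2].round(4))
E
```

```text
t: 17.42
tool_pos: [647.2, 11.4, 30.4]
tcp_rot: [2.136, -2.302, -0.004]
ft_force: [-13.9, 1.6, 8.3]
width: 51.3
17.5167 [647.23359954  11.44380911  30.35807871] -1.6458416043034094 [-14.4201997    0.26223085   9.13088658] [-2.7e-03  9.0e-04 -1.0e+00]
```

View pics/w11.png

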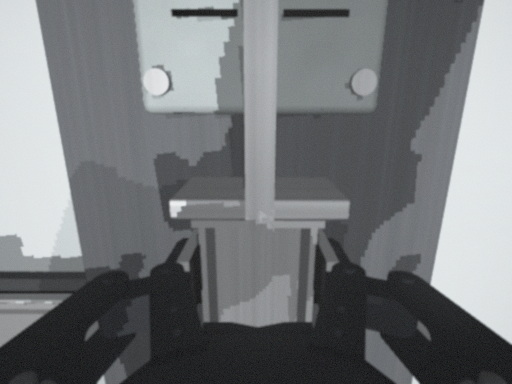

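```bash
python3 -m handwheel '[[-1,0,-0.1,-0.03,0.002,0,0],[-1,0,-0.1,-0.02,0,0,0],[-1,0,0,0,0,0,0],[-1,0,0,0,0,0,0]]'
python3 - <<'E'
from h import *
c=snap("wrist","w12"); np.savez("w12.npz",K=c["camera_matrix"],E=c["extrinsics"]);snap("side","s12")
o=bot.get_obs();print(o["t"],o["tool_pos"],yawof(o),o["ft_force"],R.from_rotvec(o["tcp_rot"]).as_matrix()[:,2].round(4))
a=cv2.resize(cv2.imread("pics/w12.png")[0:240,130:390],None,fx=2.4,fy=2.4,interpolation=cv2.INTER_CUBIC);cv2.imwrite("pics/c_w12.png",a)
b=cv2.imread("pics/s12.png")[170:250,230:370];cv2.imwrite("pics/c_s12.png",cv2.resize(b,None,fx=5.7,fy=5.7,interpolation=cv2.INTER_CUBIC))
E
```

```text
t: 17.85
tool_pos: [649.1, 11.3, 30.4]
tcp_rot: [2.136, -2.303, -0.002]
ft_force: [-12.9, 1.2, 3.7]
width: 51.1
17.95 [649.13590796  11.28079529  30.39838119] -1.6457968144453723 [-13.06840695   0.89190831   4.69247144] [-8.e-04  5.e-04 -1.e+00]
```

View pics/c_w12.png

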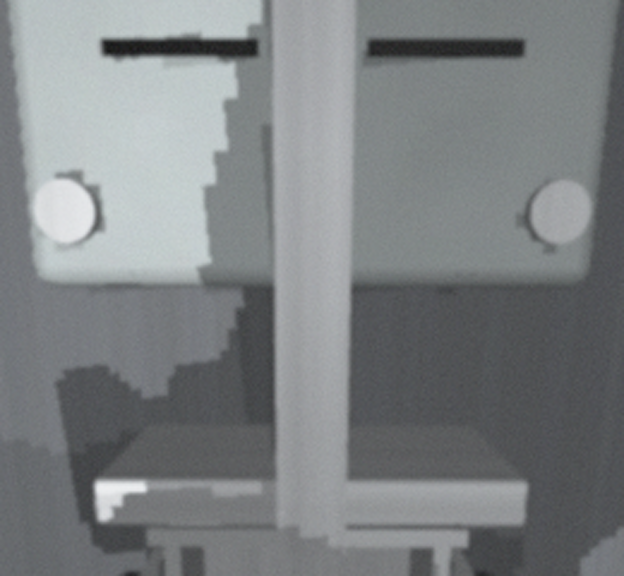

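View pics/c_s12.png

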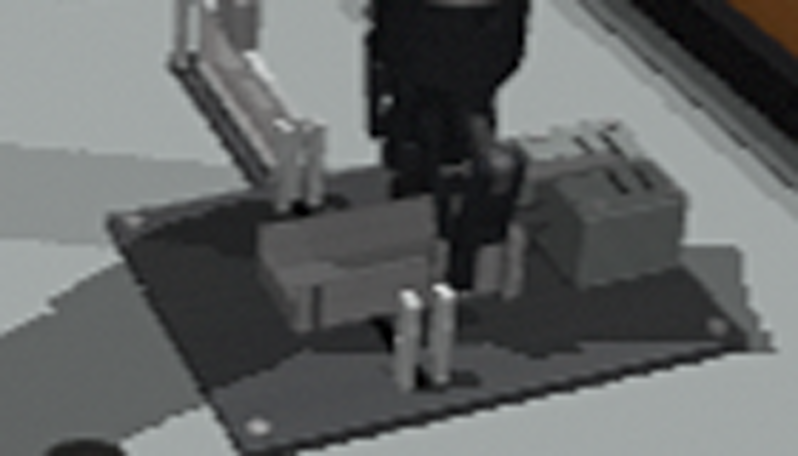

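The pointer now overlaps the first mark (row about 20). I'll check the push depth from the mark-to-stop distance.

```bash
python3 - <<'E'
from h import *
np.set_printoptions(precision=2,suppress=True)
z=np.load("w12.npz");w={"camera_matrix":z["K"],"extrinsics":z["E"]}
u=np.array([np.cos(-.077),np.sin(-.077)]);v_=np.array([-u[1],u[0]]);O=np.array([609.7,13.9])
C=lambda x,y:(x/2.4+130-.3,y/2.4-.3)
P=lambda x,y,h:((onz(w,*C(x,y),h)[:2]-O)@u,(onz(w,*C(x,y),h)[:2]-O)@v_)
for n,q in dict(m1=(180,48,58),m1r=(446,48,58),hf=(310,282,58),hl=(35,270,58),hr=(590,270,58),sf=(200,525,53),sfr=(450,525,53),sr=(200,481,53),stl=(95,500,53),str=(527,500,53),headl=(146,530,54),headr=(470,530,54)).items(): print(n,np.round(P(*q),2))
# same-contact check from free state w7: stop front -> mark? use w1
z=np.load("w1.npz");w1={"camera_matrix":z["K"],"extrinsics":z["E"]}
W=lambda x,y:(x/2.9+170-.35,y/2.9+100-.35)
for n,q in dict(tip=(628,337,60),m1=(655,290,58),m1b=(644,375,58),m2=(693,290,58),m2b=(681,375,58),stop=(417,410,53)).items():
    print(n,np.round((onz(w1,*W(*q[:2]),q[2])[:2]-O)@u,2))
E
```

```text
m1 [134.58  16.56]
m1r [134.66 -17.83]
hf [105.28  -0.34]
hl [106.82  38.18]
hr [106.99 -39.58]
sf [66.76 17.38]
sfr [ 66.83 -23.29]
sr [74.27 17.08]
stl [71.03 34.11]
str [ 71.16 -35.44]
headl [66.27 25.97]
headr [ 66.37 -26.35]
tip 126.77
m1 135.53
m1b 135.64
m2 149.61
m2b 149.77
stop 50.81
```

The push is 17.2 mm, so the tip should be at nest x of about 142-143, between 135 and 149. The head is centred within 0.2 mm and square. Now I'll hold.

```bash
Z='x'; python3 -m handwheel '[[-1,0,0,0,0,0,0],[-1,0,0,0,0,0,0],[-1,0,0,0,0,0,0],[-1,0,0,0,0,0,0],[-1,0,0,0,0,0,0],[-1,0,0,0,0,0,0],[-1,0,0,0,0,0,0],[-1,0,0,0,0,0,0],[-1,0,0,0,0,0,0],[-1,0,0,0,0,0,0],[-1,0,0,0,0,0,0],[-1,0,0,0,0,0,0]]'
python3 -m handwheel '[[-1,0,0,0,0,0,0],[-1,0,0,0,0,0,0],[-1,0,0,0,0,0,0],[-1,0,0,0,0,0,0],[-1,0,0,0,0,0,0],[-1,0,0,0,0,0,0],[-1,0,0,0,0,0,0],[-1,0,0,0,0,0,0],[-1,0,0,0,0,0,0],[-1,0,0,0,0,0,0],[-1,0,0,0,0,0,0],[-1,0,0,0,0,0,0]]'
python3 -m handwheel '[[-1,0,0,0,0,0,0],[-1,0,0,0,0,0,0],[-1,0,0,0,0,0,0],[-1,0,0,0,0,0,0],[-1,0,0,0,0,0,0],[-1,0,0,0,0,0,0],[-1,0,0,0,0,0,0],[-1,0,0,0,0,0,0],[-1,0,0,0,0,0,0],[-1,0,0,0,0,0,0],[-1,0,0,0,0,0,0],[-1,0,0,0,0,0,0]]'
python3 -m handwheel '[[-1,0,0,0,0,0,0],[-1,0,0,0,0,0,0],[-1,0,0,0,0,0,0],[-1,0,0,0,0,0,0],[-1,0,0,0,0,0,0],[-1,0,0,0,0,0,0]]'
python3 - <<'E'
from h import *
c=snap("wrist","w13");c=snap("side","s13")
o=bot.get_obs();print(o["t"],o["tool_pos"],o["ft_force"],o["width"])
a=cv2.imread("pics/w13.png").astype(int);b=cv2.imread("pics/w12.png").astype(int);print("px diff",abs(a-b).mean())
b=cv2.imread("pics/s13.png")[185:215,315:355];cv2.imwrite("pics/c_s13.png",cv2.resize(b,None,fx=16,fy=16,interpolation=cv2.INTER_CUBIC))
u=np.array([np.cos(-.077),np.sin(-.077)]);O=np.array([609.7,13.9])
for x in(135,142.5,149):
    p=proj(c,np.array([*(O+u*x),60]));print(x,p.round(1),((p-[315,185])*16).round())
E
```

```text
t: 18.95
tool_pos: [649.1, 11.3, 30.4]
tcp_rot: [2.136, -2.303, -0.001]
ft_force: [-11.0, 0.2, 4.2]
width: 50.5
t: 19.95
tool_pos: [649.1, 11.3, 30.4]
tcp_rot: [2.136, -2.303, -0.001]
ft_force: [-13.9, 0.5, 4.8]
width: 50.9
t: 20.95
tool_pos: [649.1, 11.3, 30.4]
tcp_rot: [2.136, -2.303, -0.001]
ft_force: [-11.7, 0.3, 4.6]
width: 50.7
t: 21.45
tool_pos: [649.1, 11.3, 30.4]
tcp_rot: [2.136, -2.303, -0.002]
ft_force: [-12.4, 0.7, 4.0]
width: 50.9
21.55 [649.12558819  11.28913742  30.37820343] [-12.44518435   1.03713562   4.11060352] 51.07779080552445
px diff 2.37935553656684
135 [334.7 198. ] [316. 208.]
142.5 [337.  197.6] [352. 201.]
149 [339.  197.2] [384. 195.]
```

View pics/c_s13.png

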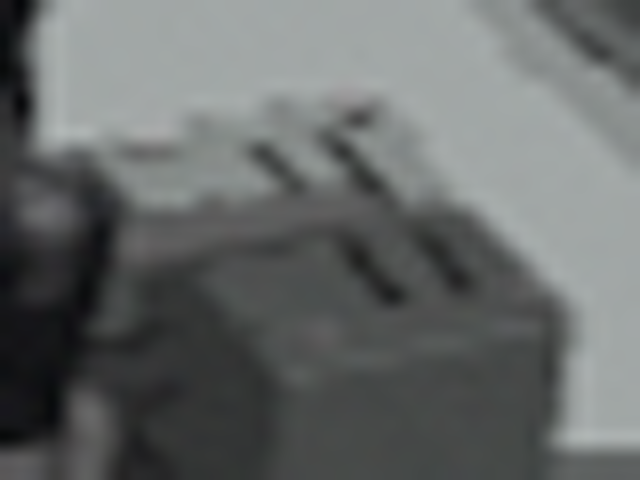

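View pics/s13.png

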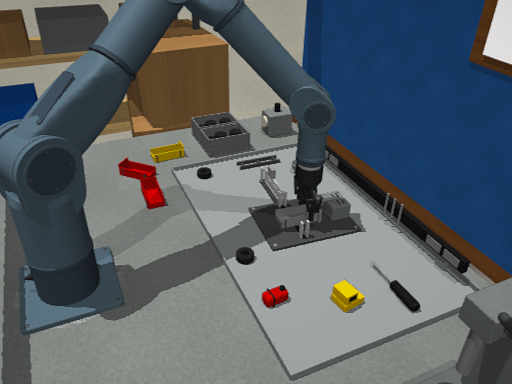

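The side crop shows the pointer ending at about (360,205) in the crop, between the two mark lines. The pose was constant for 3.5 s. Handing in.

```bash
python3 -c "
from workcell import ticket
print(ticket.sign_off())"
```

```text
the job is handed in; nothing more can be done
None
```

I slid the door to its end stop by its handle and brought the grey steel bed through the doorway flat on the base plate. I pressed it against the sprung stop, held it still for about 3.5 s, and handed the job in at about 21.6 s while still gripping and pressing.

| Last check | Result |
|---|---|
| Stop push, wrist camera (mark-to-stop distance) | 17.2 mm |
| Stop push, arm position | about 17 mm |
| Pointer tip | about nest x = 143 mm, between the marks at 135 and 149; the coarse side view agrees |
| Bed | centred within about 0.5 mm, square within about 0.002 rad, tool tilt about 0.001 rad, about 4 N down on the plate |
| Door | 138 mm of slide to the end stop (it started about 12 mm ajar); still looks fully open in the last side view |
| Other parts | look unmoved in the last side view |

- **Force disagreement:** The measured push was 11 to 14 N, more than the roughly 8.8 N the spring should give at 17 mm. I put most of that down to friction between the bed and the plate. I relied on the camera and position readings, which agree with each other.
- **Top camera:** The arm hid the pointer from it at the end, so that check was not available.

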